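Fish the hanging steel cup out of the deep tiffin with a hook rod

ROBOT

A 6-joint arm with a two-finger parallel gripper is mounted at the origin on the work surface. World frame = base frame: x ahead of the robot, y to its left, z up, the work surface at z = 0. Lengths are in mm, angles in rad, forces in N, time in s.
With the tool pointing down it reaches from about 350 to 975 mm from the base axis. Payload 7.1 kg.
Tool frame: the origin (TCP) lies midway between the tips of the shut fingers; the grasp point (between the pads) lies ctrl.grip_point_offset behind it (ctrl.grip_point_offset is the distance from the TCP to the grasp point, in mm); z points along the fingers, y is the line along which they close (so a half turn about z gives the same grasp; the last joint's range is limited). The gripper opens to 88 mm and grips with 3 to 60 N. Pads are 20 mm wide; open, the fingers measure 115 mm over their backs; the gripper's body (75 mm by 178 mm) begins 61 mm behind the grasp point.
Start: joints at [-1.264, 0.423, 1.63, -0, 1.089, -0.019], TCP at [200.059, -592.099, 222.675] pointing down, gripper open.
Joint ranges: [-3, 3], [-0.9, 2.11], [0.09, 2.58], [-1.31, 4.45], [0.11, 2.69], [-2.54, 2.54]. Speed limits (rad/s): [2.39, 2.39, 3.01, 3.14, 3.14, 3.14].

INTERFACE

Orientations are given as a rotation vector (axis times angle).
In Python, from workcell import ctrl, get_image, close_job, finder gives the robot as it stands.
- The arm moves only by the tool servo_tool, never from a script. Its argument "deltas" is a list of rows, each a list of 2 entries, a list of its own where there are three numbers: the shift along the tool's x, y, z in mm, then the turn, a rotation vector about the tool's x, y, z in rad. A call has 1 to 5 rows; each row is the pose to reach, as a shift and turn from the pose commanded when the call began, along the tool's axes at that moment; what a row does not reach only later rows make up. A row lasts 1/12 s, in which the tool goes at most 41.7 mm and 7.16 degrees, less where a joint would pass 70% of its speed; a pose out of reach is approached as far as the arm can. A call with a gripper value outside its range is refused whole. "grip" is the closure, from -1 (fully open) to 1 (shut), so that 0 is half open, set as the call begins (left out, the last holds). The fingers move at their own pace and stop on an object; the grip force is fixed at half the most. Time passes only in rows, so rows that repeat a pose let the fingers close. It gives the time, the measured TCP pose, the force, the opening and the grip force at its end, in the units of the state.
- ctrl.get_obs(): the state, without advancing time (a new reading comes with each control period).
- get_image(name): name is "side" or "top"; returns a dict with "frame" (400x640x3 uint8, blue, green, red), "depth" (400x640 float32, mm along the optical axis (not along the pixel's ray), 0 where there is no reading), "K" (3x3 intrinsics, pixels), "pose" (4x4, takes a point from camera to world coordinates). Camera axes: x right, y down, z forward; pixel columns grow to the right and rows downward; lengths in mm; the calibration is good to about 2 mm. A picture is of the moment at which its call begins.
- close_job(): hands the job in; it is judged then, once.
Trained networks look in a picture, given as the dict that the camera call returned (one of the last four; its "shot" number tells which), for a name from the list of things; names that differ only in an ending like _2 or _b are one class to them, and where a whole thing is asked for, a point or a joint stands for the part that bears it (a point fixed in the world has none). Each returns a list of dicts, best first, with "score" (0 to 1); they miss things now and then, are a little off and sometimes report something else, mostly with a low value. They report only what shows in the picture. A call takes as long as a camera call.
- finder.search_frame(query, picture): "rect" ([centre column, centre row, width, height] as shares, 0 to 1, of the picture: columns of its width, rows of its height, round what is visible of it).
- finder.silhouettes(query, picture): "mask" (400x640 bool, what is visible of it) and "rect" ([centre column, centre row, width, height] as shares, 0 to 1, of the picture: columns of its width, rows of its height, round what is visible of it).
The state is a dict: "t": time; "qpos": joint angles; "qvel": joint speeds; "joint_torque": joint torques, N m; "ee_pos": TCP position; "orientation": TCP orientation; "ft_force": force on the tool from outside, world axes, zero at the start; "moment": the same for the moment, N m; "width": finger opening in mm; "grasp_force": force on a finger pad.
Only numpy, scipy, OpenCV 4.12 (cv2) and the standard library are available. Lean on these libraries where they do the work, as an engineer would, in place of code of your own. Each camera call takes 0.05 s, during which the arm holds its last target. There are 200 camera calls.

TASK

Take the hook rod off its stand and use it to fetch the small steel cup that hangs deep inside the open blue tiffin: feel gently for the cup's lid with the hook, catch the wire bail and lift the cup out, never touching the cup with the gripper. Stand the cup upright and gently on the floor of the tray, in the empty half that the spoon does not cross, unhook it, and hang the rod back on its stand. Press only lightly on the cup and the tiffin (keep every push under 12 N), keep the cup level, and leave the spoon, tumbler, glass bowl and tiffin lid where they are.

Things in the scene. Friction and masses are not known exactly. Their poses are not given: they have to be found in the camera images.
- rod: Telescopic hook rod, 130 g, upright in the stand. Origin: centre of the crossbar's underside, +z up. Crossbar 20 (x) x 56 (y) x 8 mm. Below: steel tube 9 mm thick (12 mm collar) to z = -50 mm, then 4 mm wire shank ending in the hook. LENGTH NOT KNOWN and not measured: the hook's underside is 80 to 140 mm below the origin, clamped (holds 30 N) and constant in a run. Find it by feel.
- rod_grip (a point): Middle of the rod's light wooden handle block, on the rod's axis 36 mm above rod's origin. Block 18 (x) x 28 (y) mm, z = 8 to 58 mm. Hook: square J, foot from the shank (x = 0) along rod +x to x = 18 mm (centre lines), tip then turns up, its top 18 mm above the hook's underside. Wire 4 mm, throat x = 2 to 16 mm, 14 mm deep.
- stand: Fixed dark wooden stand, origin under its centre. Base 110 (x) x 90 x 10 mm, post x = 40 to 54. Two level slats, each 16 mm wide, x = -40 to 54 mm, top z = 160 mm, gap 22 mm (y = -11 to 11), open at the -x end. The rod's crossbar lies across them, rod at x = -5 to 5, y = 0, z = 160 mm, hook towards +x. Take it a little up, then out at the -x end, or straight up; back likewise.
- tiffin: Fixed blue round insulated tiffin, open on top, origin at the centre of its underside, z up. Outer diameter 120 mm, rim at z = 108 mm, bore 96 mm, inner floor at z = 6 mm.
- ledge (a point): Centre of the top of the dark grey silicone ledge ring inside the tiffin (hole 73 mm), 42 mm above the tiffin's underside, fixed point. The ring gives when pressed down: from 4.4 N of load (cup's weight included), then 3 N per mm, 7 mm at most; it springs back.
- cup: Small round steel cup with a flat fixed lid, 110 to 230 g, hanging by its lid flange on the ledge. Origin: centre of its underside, 14 mm above the tiffin's underside at the start. Body diameter 64 mm, 28 mm high; flange diameter 86 mm, z = 28 to 32 mm (lid top 32 mm). Up to 4 mm off the tiffin's centre.
- bail (a point): Underside of the peak of the cup's rigid upright wire bail, on the cup's axis, 22 mm above the lid (54 mm above the cup's origin). 4 mm wire in the cup's y-z plane: legs at y = +-20 mm, top at z = 58 mm. The hook passes under it along the cup's x axis, either way round, at y about 0 with its underside 0 to 4 mm above the lid.
- tray: Fixed cream melamine tray 240 (x) x 180 (y) mm, origin at the centre of its underside, floor top at z = 6 mm, rim 6 mm thick and 18 mm high. The spoon crosses its +x half; the -x half is empty (a good spot for the cup's centre: x = -40 mm, y = 0).
- spoon: Wooden spoon 210 mm long, 8 mm thick, lying along y across the tray's two rims at about x = 78 mm of the tray. Leave alone.
- tumbler: Steel tumbler, diameter 72 mm, 100 mm high, origin under its centre. Leave alone.
- bowl: Glass bowl with a grey silicone lid, diameter 124 mm, 77 mm high with its knob, origin under its centre. Leave alone.
- tiffin_lid: The tiffin's blue lid with its press-button, diameter 122 mm, 35 mm high, lying on the table, origin under its centre. Leave alone.

How it is judged:
By the outcome, as a careful person would: the job done as asked, in the order asked, and still so for the second after the job is handed in, with the robot touching nothing.
It also fails if it takes over 72 s, if anything falls off the work surface, if the arm or the gripper's body presses on something with over 40 N, if the wrist force passes 120 N, or if a joint passes its speed limit or range.

## Working session

There is one attempt and no reset: what is moved stays moved. The work goes in short steps, Python scripts to look and compute and a tool call to move; the robot and the scene stay as the last step left them, time stands still between calls to the robot, and variables do not carry over. Pictures are saved under pics/ and viewed, at most 10 in all, crops included, and the job is handed in when it is done.

Besides the shell and the picture viewer there is one more tool, called after "Call:" by a JSON object that holds its "api" and its "payload", one argument or row to a line. servo_tool: Moves the arm, as the interface text tells. Its arguments: {"type":"object","properties":{"deltas":{"type":"array","items":{"type":"array"}},"grip":{"type":"number"}},"required":["deltas"]}

```bash
ls; mkdir -p pics
python3 - <<'E'
from workcell import ctrl, get_image, finder
import cv2,numpy as np
o=ctrl.get_obs(); print(o, ctrl.grip_point_offset)
for n in("side","top"):
    p=get_image(n); cv2.imwrite(f"pics/{n}0.png",p["frame"]); print(n,p["K"].tolist(),np.round(p["pose"],3).tolist(),p["shot"])
    np.savez(f"{n}0.npz",depth=p["depth"],K=p["K"],pose=p["pose"],frame=p["frame"])
    for q in("rod","stand","tiffin","cup","bail","tray","spoon","tumbler","bowl","tiffin_lid","rod_grip"):
        r=finder.silhouettes(q,p)
        for d in r[:1]:
            m=d["mask"]; v,u=np.nonzero(m&(p["depth"]>0)); z=p["depth"][v,u]
            P=np.c_[(np.c_[u,v,np.ones(len(u))]@np.linalg.inv(p["K"]).T)*z[:,None],np.ones(len(u))]@p["pose"].T
            if len(P): print(q,round(d["score"],2),np.round(np.array(d["rect"])*[640,400,640,400]),"lo",P[:,:3].min(0).round(),"hi",P[:,:3].max(0).round(),"med",np.median(P[:,:3],0).round())
            np.savez(f"m_{n}_{q}.npz",m=m)
E
```

```text
pics
{'t': 0.0, 'qpos': array([-1.26399053e+00,  4.23825907e-01,  1.63068070e+00, -7.23360742e-06,
        1.08858457e+00, -1.89913455e-02]), 'qvel': array([-7.15203424e-05,  2.41138613e-04,  9.72921054e-04,  1.25472994e-03,
        5.33197927e-04,  4.21104165e-04]), 'joint_torque': array([-1.64549027e-03, -5.44638956e+01, -2.73671025e+01,  6.43301150e-02,
        2.27194384e-02, -1.09589748e-04]), 'ee_pos': array([ 199.90216871, -591.59069641,  221.91467058]), 'orientation': array([-3.09853882e+00, -5.09265449e-01,  3.47365900e-04]), 'ft_force': array([-0.18680485,  0.75727498,  0.22727293]), 'moment': array([ 0.0103095 , -0.0190557 , -0.00314429]), 'grasp_force': 0.0, 'width': 87.8089620222946} 18.700000000000003
side [[385.8328475741773, 0.0, 324.14438177958846], [0.0, 385.8328475741773, 201.58274367019877], [0.0, 0.0, 1.0]] [[0.971, -0.118, 0.208, 390.399], [-0.239, -0.537, 0.809, -742.135], [0.016, -0.836, -0.549, 653.838], [0.0, 0.0, 0.0, 1.0]] 1
rod 0.72 [342. 307.  15.  84.] lo [ 520. -333.    8.] hi [ 554. -278.  219.] med [ 532. -316.  181.]
stand 0.92 [341. 330.  68.  97.]
[... 1455 characters left out ...]
 [612. -31.  47.]
bail 0.72 [331. 191.  29.  29.] lo [574. -73.  40.] hi [654.  10.  76.] med [612. -31.  47.]
tray 0.74 [220. 236.  68.  86.] lo [374. 199.  -2.] hi [624. 399.  28.] med [484. 296.   8.]
spoon 0.61 [217. 210.  70.  12.] lo [554. 199.   7.] hi [594. 405.  33.] med [574. 334.  27.]
tumbler 0.92 [376. 120.  28.  31.] lo [ 777. -204.    0.] hi [ 848. -136.  104.] med [ 828. -174.   60.]
bowl 0.71 [276. 125.  43.  39.] lo [752.  66.  -2.] hi [888. 199.  83.] med [810. 125.  65.]
tiffin_lid 0.57 [310. 278.  42.  43.] lo [311. -23.  -1.] hi [433.  96.  40.] med [373.  35.  31.]
rod_grip 0.72 [441. 211.  26.  12.] lo [ 516. -333.   29.] hi [ 540. -278.  222.] med [ 528. -298.  196.]
```

```bash
cat > h.py <<'E'
import numpy as np,cv2
def cloud(n,tag="0"):
    z=np.load(f"{n}{tag}.npz"); d=z["depth"]; v,u=np.mgrid[:400,:640]
    P=np.dstack([u,v,np.ones_like(u)])@np.linalg.inv(z["K"]).T*d[...,None]
    return P@z["pose"][:3,:3].T+z["pose"][:3,3], d>0, z
def proj(z,X):
    c=(np.atleast_2d(X)-z["pose"][:3,3])@z["pose"][:3,:3]; p=c@z["K"].T; return p[:,:2]/p[:,2:]
E
python3 - <<'E'
from h import *
def rect(p): r=cv2.minAreaRect(p[:,:2].astype(np.float32)); return np.round(r[0],1),np.round(r[1],1),round(r[2],1)
for n in("top","side"):
    P,ok,z=cloud(n)
    b=lambda x0,x1,y0,y1,z0,z1: P[ok&(P[...,0]>x0)&(P[...,0]<x1)&(P[...,1]>y0)&(P[...,1]<y1)&(P[...,2]>z0)&(P[...,2]<z1)]
    print(n)
    for nm,q in dict(slats=b(460,620,-400,-240,150,168),base=b(450,630,-410,-230,5,15),handle=b(500,570,-350,-260,212,226),rim=b(540,690,-110,50,102,114),ring=b(560,670,-90,30,36,54),bail=b(560,670,-90,30,58,82),tray_rim=b(350,640,170,430,14,20),spoon=b(540,610,170,440,22,32)).items():
        if len(q)>3: print(nm,len(q),rect(q),q.mean(0).round(1))
    q=b(560,670,-90,30,60,82); print(np.round(q[:20]).tolist())
z=np.load("top0.npz")["frame"]; s=np.load("side0.npz")["frame"]
R=lambda a,w,h: cv2.resize(a,(w,h),interpolation=cv2.INTER_CUBIC)
out=np.zeros((600,800,3),np.uint8)
out[:300,:400]=R(z[150:225,280:380],400,300); out[:300,400:]=R(z[180:255,390:490],400,300)
out[300:,:400]=R(s[205:280,290:390],400,300); out[300:,400:]=R(s[265:385,265:425],400,300)
cv2.imwrite("pics/a.png",out)
E
```

```text
top
slats 470 (array([ 535., -306.]), array([68.3, 94. ]), 79.0) [ 539.1 -305.1  159.8]
base 940 (array([ 539.7, -319.3]), array([177.9, 176.9]), 90.0) [ 519.8 -298.1   10.4]
handle 97 (array([ 529.5, -305.2]), array([27.9, 17.9]), 84.9) [ 529.1 -305.2  218.8]
rim 585 (array([610.9, -32.5]), array([117.6, 117.5]), 42.8) [609.9 -32.3 108.8]
ring 755 (array([610.7, -33.9]), array([111.5,  99. ]), 88.7) [616.6 -33.1  46.7]
bail 123 (array([611.1, -31.4]), array([103.3,  99.6]), 88.5) [629.7 -32.4  69.4]
tray_rim 414 (array([497.2, 290.2]), array([241.1, 193.5]), 2.9) [492.8 294.7  17.8]
spoon 497 (array([569. , 300.9]), array([208.9,  41.6]), 87.1) [573.4 318.7  26.8]
[[661.0, -34.0, 77.0], [658.0, -17.0, 79.0], [658.0, -20.0, 77.0], [659.0, -23.0, 74.0], [660.0, -26.0, 72.0], [660.0, -29.0, 69.0], [659.0, -31.0, 75.0], [660.0, -34.0, 67.0], [659.0, -37.0, 71.0], [659.0, -40.0, 70.0], [659.0, -43.0, 74.0], [658.0, -45.0, 75.0], [657.0, -48.0, 78.0], [657.0, -51.0, 78.0], [655.0, -12.0, 80.0], [656.0, -14.0, 76.0], [658.0, -17.0, 68.0], [658.0, -20.0, 66.0], [659.0, -23.0, 62.0], [659.0,
[... 415 characters left out ...]
]), 62.3) [613.5 -45.8  45.9]
bail 592 (array([620.7, -37.8]), array([114.8, 104.7]), 68.4) [615.4 -39.2  70.3]
tray_rim 352 (array([500.5, 293.7]), array([240.7, 193.3]), 2.7) [493.7 285.1  16.9]
spoon 220 (array([572.4, 300. ]), array([205.4,  41.1]), 85.8) [577.2 310.7  24.9]
[[631.0, 19.0, 81.0], [607.0, 19.0, 82.0], [610.0, 20.0, 81.0], [615.0, 18.0, 81.0], [617.0, 17.0, 82.0], [621.0, 19.0, 80.0], [623.0, 17.0, 81.0], [626.0, 18.0, 79.0], [628.0, 16.0, 80.0], [630.0, 16.0, 80.0], [632.0, 14.0, 81.0], [635.0, 13.0, 82.0], [637.0, 13.0, 82.0], [640.0, 14.0, 80.0], [642.0, 11.0, 82.0], [601.0, 16.0, 82.0], [604.0, 17.0, 81.0], [607.0, 16.0, 81.0], [610.0, 17.0, 79.0], [613.0, 18.0, 78.0]]
```

View pics/a.png

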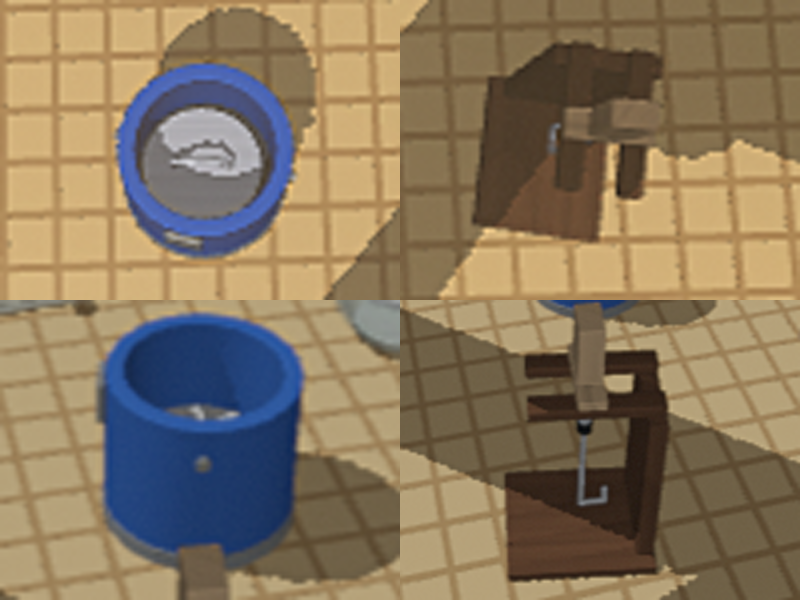

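View pics/side0.png

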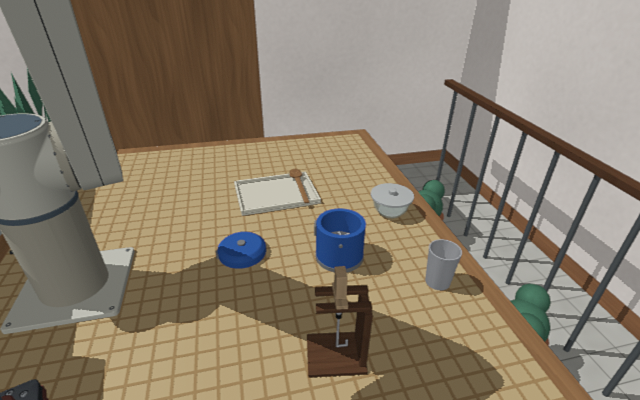

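Run:
```python
from h import *
for n,c in(("top",(610.9,-32.5)),("side",(615.8,-30.6))):
    P,ok,z=cloud(n)
    r=np.hypot(P[...,0]-c[0],P[...,1]-c[1])
    m=ok&(r<36)&(P[...,2]>53)&(P[...,2]<80); v,u=np.nonzero(m)
    print(n,[(int(a),int(b),*P[b,a].round(0).astype(int).tolist()) for a,b in zip(u,v)])
    # rim fit with z band
    q=P[ok&(abs(P[...,2]-108)<2.5)&(abs(r-54)<8)]
    A=np.c_[2*q[:,:2],np.ones(len(q))]; s=np.linalg.lstsq(A,(q[:,:2]**2).sum(1),rcond=None)[0]; print("rimfit",s[:2],np.sqrt(s[2]+s[0]**2+s[1]**2),q[:,2].mean())
    # hook/shank
    b=ok&(P[...,0]>500)&(P[...,0]<575)&(P[...,1]>-345)&(P[...,1]<-265)&(P[...,2]>14)&(P[...,2]<140)
    q=P[b]; print("hook",[tuple(x) for x in q[np.argsort(q[:,2])].round(0).astype(int).tolist()][:70])
z=np.load("top0.npz")["frame"]; s=np.load("side0.npz")["frame"]
out=np.zeros((600,800,3),np.uint8)
R=lambda a,w,h: cv2.resize(a,(w,h),interpolation=cv2.INTER_NEAREST)
out[:400,:400]=R(z[168:208,310:350],400,400); out[:400,400:]=R(s[215:255,320:360],400,400)
cv2.imwrite("pics/b.png",out[:400])
```

```text
top [(326, 189, 615, -19, 66), (327, 189, 613, -22, 73), (328, 189, 614, -24, 71), (329, 189, 613, -27, 76), (330, 189, 613, -30, 73), (331, 189, 613, -33, 73), (332, 189, 613, -35, 75), (333, 189, 613, -38, 72), (334, 189, 614, -41, 68), (323, 190, 613, -10, 62), (324, 190, 612, -13, 67), (325, 190, 611, -16, 69), (326, 190, 611, -19, 70), (327, 190, 611, -21, 69), (328, 190, 610, -24, 74), (329, 190, 611, -27, 73), (330, 190, 611, -30, 72), (331, 190, 610, -33, 73), (332, 190, 610, -35, 73), (333, 190, 611, -38, 71), (334, 190, 610, -41, 72), (335, 190, 611, -44, 65), (336, 190, 612, -47, 64), (337, 190, 612, -50, 63), (323, 191, 611, -10, 57), (337, 191, 610, -50, 59)]
rimfit [611.86146033 -32.44273546] 53.94733572292222 108.51280286583143
hook [(500, -344, 14), (549, -287, 14), (566, -311, 14), (545, -310, 14), (520, -273, 14), (523, -274, 14), (563, -314, 14), (510, -307, 14), (504, -315, 14), (522, -285, 14), (567, -268, 14), (527, -311, 14), (508, -284, 14), (513, -302, 14), (511, -290, 14), (531, -294, 14), (517, -285, 15), (572, -286, 15), (533, -306, 15), (512, -345, 15), (
[... 1629 characters left out ...]
5), (570, -345, 25), (541, -305, 25), (569, -323, 25), (572, -309, 26), (567, -334, 26), (547, -305, 26), (566, -345, 26), (533, -305, 26), (536, -303, 27), (542, -307, 27), (570, -344, 27), (574, -296, 27), (539, -307, 27), (550, -307, 27), (570, -321, 28), (543, -303, 28), (566, -344, 28), (572, -308, 28), (549, -305, 28), (537, -304, 28), (569, -323, 28), (574, -295, 28), (537, -307, 28), (548, -307, 28), (540, -303, 28), (541, -306, 29), (545, -305, 29), (531, -304, 29), (567, -345, 29), (547, -305, 29), (567, -334, 29), (542, -307, 29), (539, -306, 29), (541, -304, 29), (572, -307, 30), (551, -309, 30), (534, -307, 30), (572, -306, 31), (567, -333, 31), (544, -308, 31), (550, -308, 31)]
```

View pics/b.png

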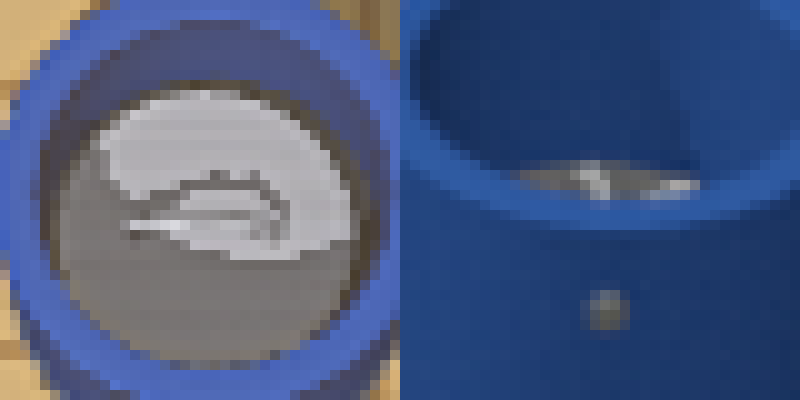

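```bash
cat >> h.py <<'E'
import json
from scipy.spatial.transform import Rotation as Ro
def load(): c=json.load(open("cmd.json")); return np.array(c["p"]),Ro.from_rotvec(c["r"])
def save(p,r): json.dump(dict(p=list(map(float,p)),r=list(map(float,r.as_rotvec()))),open("cmd.json","w"))
def sent(d,w=(0,0,0)):
    p,r=load(); save(p+r.apply(d),r*Ro.from_rotvec(w))
def yaw():
    p,r=load(); x=r.apply([1,0,0]); return np.arctan2(x[1],x[0])
def want(x,y,z,yawdeg=None,dec=1):
    """rounded delta from the commanded pose; records it as sent"""
    p,r=load(); d=np.round(r.inv().apply(np.array([x,y,z])-p),dec)
    w=[0,0,0]
    if yawdeg is not None: w[2]=round(float(-(np.radians(yawdeg)-yaw())),3)
    sent(d,w); print("delta",d.tolist(),"turn",w,"->",load()[0].round(1),"yaw",round(np.degrees(yaw()),1))
E
python3 - <<'E'
from h import *
# exact downwards start orientation
p=np.array([200.059,-592.099,222.675]); save(p,Ro.from_rotvec(np.array([-3.09853882,-.509265449,0])/np.linalg.norm([3.09853882,.509265449])*np.pi))
print(np.degrees(yaw()))
want(310,-496,270,9); want(420,-400,270,-1); want(531.3,-304.7,270,-10.7); want(531.3,-304.7,177.5)
E
```

```text
18.666993796450516
delta [134.9, -55.9, -47.3] turn [0, 0, 0.169] -> [ 310. -496.  270.] yaw 9.0
delta [123.7, -77.6, -0.0] turn [0, 0, 0.174] -> [ 420. -400.  270.] yaw -1.0
delta [109.6, -97.2, -0.0] turn [0, 0, 0.17] -> [ 531.3 -304.7  270. ] yaw -10.7
delta [0.0, 0.0, 92.5] turn [0, 0, 0] -> [ 531.3 -304.7  177.5] yaw -10.7
```

Call:
{"api": "servo_tool", "payload": {
  "deltas": [
    [[33,-14,-12],[0,0,0.04]],
    [[67,-28,-24],[0,0,0.085]],
    [[101,-42,-36],[0,0,0.128]],
    [[134.9,-55.9,-47.3],[0,0,0.169]],
    [[134.9,-55.9,-47.3],[0,0,0.169]]
  ],
  "grip": -1
}}

```text
t: 1.62
ee_pos: [314.3, -493.5, 272.4]
orientation: [3.13, 0.249, 0.005]
ft_force: [0.1, -0.3, -0.6]
width: 87.9
grasp_force: 0.0
```

Call:
{"api": "servo_tool", "payload": {
  "deltas": [
    [[31,-19,0],[0,0,0.043]],
    [[62,-39,0],[0,0,0.087]],
    [[93,-58,0],[0,0,0.13]],
    [[123.7,-77.6,0],[0,0,0.174]],
    [[123.7,-77.6,0],[0,0,0.174]]
  ]
}}

```text
t: 2.03
ee_pos: [423.4, -396.9, 269.9]
orientation: [-3.141, 0.024, -0.002]
ft_force: [0.1, 0.5, 0.4]
width: 88.1
grasp_force: 0.0
```

Call:
{"api": "servo_tool", "payload": {
  "deltas": [
    [[27,-24,0],[0,0,0.043]],
    [[55,-49,0],[0,0,0.085]],
    [[82,-73,0],[0,0,0.128]],
    [[109.6,-97.2,0],[0,0,0.17]],
    [[109.6,-97.2,0],[0,0,0.17]]
  ]
}}

```text
t: 2.45
ee_pos: [534.8, -302.0, 269.8]
orientation: [-3.127, 0.29, -0.003]
ft_force: [-0.2, 0.2, -0.0]
width: 87.8
grasp_force: 0.0
```

Call:
{"api": "servo_tool", "payload": {
  "deltas": [
    [[0,0,25],[0,0,0]],
    [[0,0,50],[0,0,0]],
    [[0,0,75],[0,0,0]],
    [[0,0,92.5],[0,0,0]],
    [[0,0,92.5],[0,0,0]]
  ]
}}

```text
t: 2.87
ee_pos: [528.2, -304.4, 173.4]
orientation: [-3.125, 0.292, 0.01]
ft_force: [0.0, 0.6, 0.0]
width: 87.7
grasp_force: 0.0
```

Call:
{"api": "servo_tool", "payload": {
  "deltas": [
    [[0,0,0],[0,0,0]],
    [[0,0,0],[0,0,0]],
    [[0,0,0],[0,0,0]]
  ]
}}

```text
t: 3.12
ee_pos: [531.9, -305.7, 179.1]
orientation: [3.127, -0.294, 0.004]
ft_force: [-0.1, 0.4, -0.4]
width: 87.8
grasp_force: 0.0
```

Run:
```python
from h import *
from workcell import ctrl,get_image
o=ctrl.get_obs(); print(o["ee_pos"],o["orientation"],o["ft_force"])
P={}
out=np.zeros((600,800,3),np.uint8)
for i,n in enumerate(("side","top")):
    p=get_image(n); np.savez(f"{n}1.npz",depth=p["depth"],K=p["K"],pose=p["pose"],frame=p["frame"])
    z=np.load(f"{n}1.npz"); u,v=proj(z,[531,-305,190])[0].astype(int); print(n,u,v)
    a=z["frame"][max(v-35,0):v+40,u-50:u+50]; a=cv2.resize(a,(400,4*a.shape[0]),interpolation=cv2.INTER_NEAREST); out[:a.shape[0],400*i:400*i+400]=a
cv2.imwrite("pics/c.png",out[:300])
```

```text
[ 531.93004316 -305.7057372   179.10743882] [ 3.12659975 -0.29373589  0.00374286] [-0.13439638  0.44961243 -0.38464107]
side 339 284
top 444 209
```

View pics/c.png

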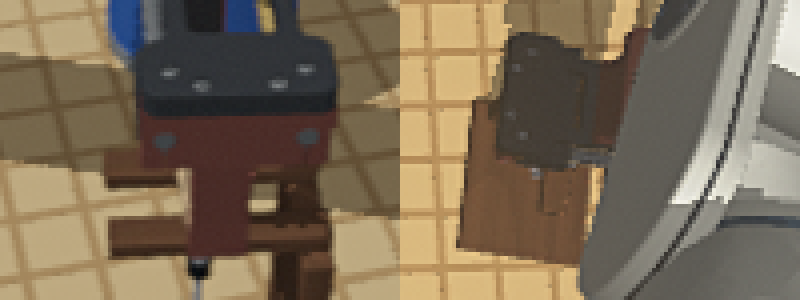

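Run:
```python
from h import *
T=np.array([531.9,-305.7,179.1]); r=load()[1]
for n in("side","top"):
    P,ok,z=cloud(n,"1")
    L=r.inv().apply((P-T).reshape(-1,3)).reshape(P.shape)  # tool frame
    L[~ok]=1e6
    for nm,(y0,y1,z0,z1) in dict(fingN=(40,65,-35,-8),fingF=(-65,-40,-35,-8),bodyN=(70,110,-110,-85),bodytop=(-100,100,-140,-85)).items():
        q=L[(abs(L[...,0])<60)&(L[...,1]>y0)&(L[...,1]<y1)&(L[...,2]>z0)&(L[...,2]<z1)]
        if len(q)>5: print(n,nm,len(q),"x",np.percentile(q[:,0],[2,50,98]).round(1),"y",np.percentile(q[:,1],[2,50,98]).round(1),"z",np.percentile(q[:,2],[2,98]).round(1))
    # rod in tool frame
    q=L[(abs(L[...,0])<40)&(abs(L[...,1])<7)&(L[...,2]>30)&(L[...,2]<140)]
    for a in range(30,160,10):
        s=q[(q[:,2]>=a)&(q[:,2]<a+10)]
        if len(s): print(n,"rod z",a,len(s),np.median(s,0).round(1),s[:,0].min().round(1),s[:,0].max().round(1))
```

```text
side fingN 175 x [-10.    0.9  12.1] y [47.4 52.1 54.1] z [-34.6  -8.9]
side fingF 13 x [-1.2  6.9 12.3] y [-46.5 -45.3 -44.5] z [-34.8 -32.2]
side bodyN 494 x [-31.6  -0.2  32.1] y [78.2 80.2 86.6] z [-109.5  -85.3]
side bodytop 2625 x [-31.5  -3.2  30.8] y [-53.   66.6  88.4] z [-136.7  -87. ]
side rod z 50 5 [ 1.1  2.4 59. ] -2.3 39.1
side rod z 60 32 [ 2.2  2.5 64.6] -3.9 39.9
side rod z 70 10 [20.7 -0.6 76.8] 0.2 39.6
side rod z 80 16 [ 2.4  0.1 85.9] -1.0 39.8
side rod z 90 15 [ 3.  -1.7 94.9] -0.9 39.8
side rod z 100 15 [  1.3  -0.3 104.8] -0.6 39.7
side rod z 110 13 [ 3.910e+01 -1.000e-01  1.162e+02] -0.3 39.9
side rod z 120 14 [ 20.7  -1.  124.8] -0.1 39.8
side rod z 130 16 [ 18.5  -1.5 136. ] 0.5 39.9
top bodytop 832 x [-34.7  -7.6  28.7] y [-87.1 -61.5  77.8] z [-133.6  -95.8]
top rod z 50 2 [-5.9  2.9 56.9] -6.1 -5.6
top rod z 70 1 [36.8  3.6 71. ] 36.8 36.8
top rod z 120 1 [ -3.1  -0.7 127.6] -3.1 -3.1
top rod z 130 2 [ -3.2  -0.6 138.3] -4.3 -2.1
```

Call:
{"api": "servo_tool", "payload": {
  "deltas": [
    [[0,0,0],[0,0,0]],
    [[0,0,0],[0,0,0]],
    [[0,0,0],[0,0,0]],
    [[0,0,0],[0,0,0]],
    [[0,0,0],[0,0,0]]
  ],
  "grip": 1
}}

```text
t: 3.63
ee_pos: [531.3, -304.6, 177.6]
orientation: [3.128, -0.293, 0.0]
ft_force: [-0.1, 0.5, 0.1]
width: 58.1
grasp_force: 0.0
```

Call:
{"api": "servo_tool", "payload": {
  "deltas": [
    [[0,0,0],[0,0,0]],
    [[0,0,0],[0,0,0]],
    [[0,0,0],[0,0,0]],
    [[0,0,0],[0,0,0]],
    [[0,0,0],[0,0,0]]
  ]
}}

```text
t: 4.05
ee_pos: [531.3, -304.7, 177.4]
orientation: [-3.128, 0.294, -0.0]
ft_force: [0.4, 0.4, -0.8]
width: 28.0
grasp_force: 30.0
```

Call:
{"api": "servo_tool", "payload": {
  "deltas": [
    [[0,0,-3],[0,0,0]],
    [[0,0,-12],[0,0,0]],
    [[0,0,-28],[0,0,0]],
    [[0,0,-48],[0,0,0]],
    [[0,0,-70],[0,0,0]]
  ]
}}

```text
t: 4.47
ee_pos: [530.8, -304.4, 248.2]
orientation: [-3.127, 0.294, 0.002]
ft_force: [0.1, -0.8, -1.3]
width: 28.3
grasp_force: 30.0
```

Call:
{"api": "servo_tool", "payload": {
  "deltas": [
    [[0,0,-22],[0,0,0]],
    [[0,0,-44],[0,0,0]],
    [[0,0,-62],[0,0,0]],
    [[0,0,-77],[0,0,0]],
    [[0,0,-77],[0,0,0]]
  ]
}}

```text
t: 4.88
ee_pos: [532.7, -305.5, 328.8]
orientation: [3.125, -0.293, 0.009]
ft_force: [0.2, 0.5, -0.6]
width: 28.3
grasp_force: 30.0
```

Call:
{"api": "servo_tool", "payload": {
  "deltas": [
    [[0,0,0],[0,0,0]],
    [[0,0,0],[0,0,0]],
    [[0,0,0],[0,0,0]]
  ]
}}

```text
t: 5.13
ee_pos: [530.6, -304.3, 323.1]
orientation: [-3.127, 0.294, 0.003]
ft_force: [-0.1, 0.2, -0.7]
width: 28.1
grasp_force: 30.0
```

Run:
```python
from h import *
sent([0,0,-147])
from workcell import ctrl,get_image
o=ctrl.get_obs(); print(o["ee_pos"],o["orientation"],o["ft_force"],o["moment"],o["width"])
T=o["ee_pos"]; r=load()[1]
for n in("side","top"):
    p=get_image(n); np.savez(f"{n}2.npz",depth=p["depth"],K=p["K"],pose=p["pose"],frame=p["frame"])
    P,ok,z=cloud(n,"2"); L=r.inv().apply((P-T).reshape(-1,3)).reshape(P.shape); L[~ok]=1e6
    q=L[(L[...,0]>-15)&(L[...,0]<30)&(abs(L[...,1])<15)&(L[...,2]>15)&(L[...,2]<135)]
    for a in range(10,140,6):
        s=q[(q[:,2]>=a)&(q[:,2]<a+6)]
        if len(s): print(n,a,len(s),np.median(s,0).round(1),s[:,0].min().round(1),s[:,0].max().round(1))
    print(n,"max z",np.sort(q[:,2])[-12:].round(1))
s=np.load("side2.npz"); u,v=proj(s,T)[0].astype(int); print(u,v)
cv2.imwrite("pics/d.png",cv2.resize(s["frame"][v-20:v+100,u-80:u+80],None,fx=5,fy=5,interpolation=cv2.INTER_NEAREST))
```

```text
[ 530.60773695 -304.29878965  323.08191474] [-3.12680956  0.29352816  0.00340139] [-0.05295877  0.17680972 -0.71636031] [ 0.05282521 -0.01479658  0.01735785] 28.13248087033184
side 10 1 [-8.2 -3.  15.6] -8.2 -8.2
side 16 1 [-7.6  8.2 16.4] -7.6 -7.6
side 34 7 [ 2.5  2.8 38. ] -1.9 4.3
side 40 19 [ 1.3  2.7 42.7] -1.8 6.2
side 46 18 [ 1.4  2.7 49.4] -2.7 4.9
side 52 20 [ 1.   2.8 55.5] -3.9 7.1
side 58 28 [ 0.6  3.2 60.1] -4.0 7.1
side 64 16 [ 1.4  3.9 65.8] -3.8 7.2
side 70 8 [ 1.2  0.2 74.5] -0.2 3.0
side 76 8 [ 2.2  0.6 79.5] -0.0 3.2
side 82 7 [ 1.5  0.2 84.7] 0.0 3.4
side 88 8 [ 1.9  0.3 90.2] 0.2 3.6
side 94 5 [ 2.1  0.6 97.2] 0.4 2.4
side 100 6 [  1.6   1.1 101.7] 0.6 2.4
side 106 5 [  1.2   0.8 108.2] 1.0 2.7
side 112 10 [  1.2   0.2 114.9] -0.4 3.0
side 118 6 [  1.5   0.2 121. ] -0.1 3.2
side 124 8 [  1.8  -0.7 127.5] 0.1 3.7
side 130 9 [  2.    0.3 134.4] 0.3 20.4
side max z [128.  128.5 128.7 130.9 132.3 132.7 133.2 134.4 134.4 134.6 134.7 135. ]
top 46 1 [-5.9  1.5 51. ] -5.9 -5.9
top 52 5 [-4.7 -1.6 55.6] -5.9 -3.4
top 58 4 [-6.  -1.2 61.1] -6.9 -2.6
top 64 2 [-5.3 -1.3 66.1] -6.0 -4.5
top 76 1 [-2.2 -1.  78.3] -2.2 -2.2
top 82 1 [-3.1  1.5 85.8] -3.1 -3.1
top 88 2 [-1.3  0.6 90.7] -2.4 -0.2
top 94 2 [-3.   0.2 96. ] -4.0 -1.9
top 106 3 [ -2.3   0.9 106.7] -2.5 -0.1
top 112 3 [ -3.7  -0.3 116.4] -3.7 -1.2
top 124 2 [  6.6  -0.3 127.8] -2.3 15.5
top 130 3 [ -1.    2.6 134.2] -3.2 16.5
top max z [ 96.7 106.5 106.7 109.5 114.7 116.4 117.  125.9 129.7 132.5 134.2 134.6]
342 218
```

View pics/d.png

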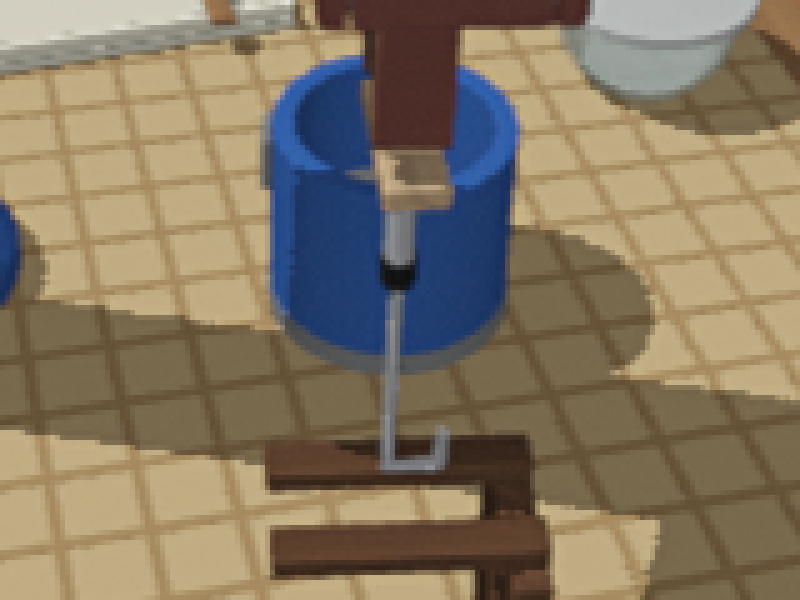

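Run:
```python
from h import *
T=np.array([530.61,-304.30,323.08]); r=load()[1]
for n in("side","top"):
    P,ok,z=cloud(n,"2"); L=r.inv().apply((P-T).reshape(-1,3)).reshape(P.shape); L[~ok]=1e6
    q=L[(L[...,0]>-6)&(L[...,0]<24)&(abs(L[...,1])<6)&(L[...,2]>125)&(L[...,2]<170)]
    print(n,q[np.argsort(q[:,2])].round(1)[-25:].tolist())
    # tray outline
    m=np.load(f"m_{n}_tray.npz")["m"]; P0,ok0,_=cloud(n,"0")
    for z0,z1 in((3,9),(14,20)):
        q=P0[m&ok0&(P0[...,2]>z0)&(P0[...,2]<z1)]; q=q[(q[:,1]<405)&(q[:,1]>190)]
        print(n,"tray",z0,np.percentile(q[:,:2],[.5,99.5],axis=0).round(1).tolist(),cv2.minAreaRect(q[:,:2].astype(np.float32)))
s=np.load("side2.npz"); S=s
for l in range(110,142,4): print(l,(proj(s,T+r.apply([9,0,17.3+l]))[0]-[342-80,218-20])*5)
p=np.load("top0.npz"); print(proj(p,[497,290,6]))
```

```text
side [[19.6, -1.8, 147.7], [14.4, 0.3, 147.7], [12.7, 0.1, 147.8], [11.0, -0.1, 148.0], [19.5, 0.0, 148.2], [16.1, -0.1, 148.2], [7.7, -0.5, 148.3], [0.8, 1.3, 148.5], [6.1, -0.8, 148.5], [4.2, 1.1, 148.8], [21.3, -0.8, 149.2], [4.5, -1.5, 149.2], [16.0, 1.2, 149.2], [18.0, -1.2, 149.4], [7.7, 0.5, 149.6], [2.7, 0.1, 149.8], [6.0, 0.2, 149.9], [15.0, -4.3, 150.2], [17.8, 0.3, 150.2], [11.1, -0.1, 150.4], [9.5, -0.2, 150.4], [16.7, -4.8, 150.7], [19.6, -0.2, 150.9], [12.9, -0.6, 151.0], [14.6, -0.6, 151.0]]
side tray 3 [[387.4, 203.2], [616.7, 386.0]] ((506.53338623046875, 296.7279968261719), (239.78150939941406, 183.77528381347656), 2.656090259552002)
side tray 14 [[379.3, 201.1], [623.5, 390.9]] ((500.54473876953125, 298.009033203125), (239.69500732421875, 184.9284210205078), 2.9359359741210938)
top [[-2.3, 0.1, 125.9], [15.5, -0.6, 129.7], [16.5, 2.6, 132.5], [-3.2, 2.7, 134.2], [-1.0, 0.2, 134.6], [-3.1, 1.1, 136.8], [16.8, -0.7, 137.6], [15.0, 0.5, 141.0], [-2.3, 0.4, 142.8], [15.1, -1.2, 143.5], [11.0, 2.4, 145.8], [3.2, 0.8, 145.9], [13.5, 2.1, 145.9], [13.2, -0.2, 146.3], [8.2, 0.4, 146.3], [8.6, 2.8, 146.4], [6.1, 1.2, 148.3], [11.1, 0.7, 148.4], [1.2, 1.8, 148.6]]
top tray 3 [[381.8, 205.6], [611.6, 383.9]] ((498.6234436035156, 300.6053466796875), (245.159912109375, 188.96881103515625), 3.36429500579834)
top tray 14 [[374.0, 200.0], [620.1, 389.4]] ((496.7689514160156, 296.7119140625), (240.22679138183594, 181.78201293945312), 3.491114377975464)
110 [411.75261346 415.85053331]
114 [411.21210143 424.58959929]
118 [410.67529986 433.26867417]
122 [410.14217066 441.88837357]
126 [409.61267629 450.44930471]
130 [409.08677969 458.95206656]
134 [408.56444433 467.39724999]
138 [408.04563414 475.78543788]
[[222.45339317 235.49492997]]
```

Run:
```python
from h import *
want(558,-168,318,-6); want(586.4,-30,318,-1); want(586.4,-30,212)
```

```text
delta [0.8, -139.3, 6.5] turn [0, 0, -0.082] -> [ 558. -168.  318.] yaw -6.0
delta [13.8, -140.2, -0.0] turn [0, 0, -0.088] -> [586.4 -30.  318. ] yaw -1.0
delta [-0.0, -0.0, 106.0] turn [0, 0, 0] -> [586.4 -30.  212. ] yaw -1.0
```

Call:
{"api": "servo_tool", "payload": {
  "deltas": [
    [[0,-20,1],[0,0,-0.015]],
    [[0,-52,2],[0,0,-0.03]],
    [[0.5,-84,4],[0,0,-0.05]],
    [[0.8,-115,5],[0,0,-0.07]],
    [[0.8,-139.3,6.5],[0,0,-0.082]]
  ]
}}

```text
t: 5.65
ee_pos: [557.9, -166.0, 317.2]
orientation: [-3.137, 0.163, 0.002]
ft_force: [0.6, 0.1, -1.6]
width: 28.5
grasp_force: 30.0
```

Call:
{"api": "servo_tool", "payload": {
  "deltas": [
    [[3,-32,0],[0,0,-0.02]],
    [[6,-64,0],[0,0,-0.04]],
    [[10,-96,0],[0,0,-0.06]],
    [[12,-122,0],[0,0,-0.08]],
    [[13.8,-140.2,0],[0,0,-0.088]]
  ]
}}

```text
t: 6.07
ee_pos: [586.4, -27.6, 317.2]
orientation: [-3.141, 0.023, 0.002]
ft_force: [1.1, -0.3, -1.1]
width: 28.3
grasp_force: 30.0
```

Call:
{"api": "servo_tool", "payload": {
  "deltas": [
    [[0,0,0],[0,0,0]],
    [[0,0,0],[0,0,0]],
    [[0,0,0],[0,0,0]],
    [[0,0,0],[0,0,0]],
    [[0,0,0],[0,0,0]]
  ]
}}

```text
t: 6.48
ee_pos: [586.3, -31.1, 317.8]
orientation: [3.141, -0.029, -0.0]
ft_force: [0.3, 0.0, -0.5]
width: 28.5
grasp_force: 30.0
```

Call:
{"api": "servo_tool", "payload": {
  "deltas": [
    [[0,0,10],[0,0,0]],
    [[0,0,22],[0,0,0]],
    [[0,0,34],[0,0,0]],
    [[0,0,44],[0,0,0]],
    [[0,0,50],[0,0,0]]
  ]
}}

```text
t: 6.9
ee_pos: [585.4, -30.0, 265.5]
orientation: [-3.141, 0.027, 0.005]
ft_force: [-0.5, -0.2, -1.4]
width: 28.5
grasp_force: 30.0
```

Run:
```python
from h import *
from workcell import ctrl,get_image
o=ctrl.get_obs(); print(o["t"],o["ee_pos"],o["orientation"],o["ft_force"])
T=o["ee_pos"]; r=load()[1]
for n in("side","top"):
    p=get_image(n); np.savez(f"{n}3.npz",depth=p["depth"],K=p["K"],pose=p["pose"],frame=p["frame"])
    P,ok,z=cloud(n,"3"); L=r.inv().apply((P-T).reshape(-1,3)).reshape(P.shape); L[~ok]=1e6
    q=L[(L[...,0]>-10)&(L[...,0]<28)&(abs(L[...,1])<8)&(L[...,2]>40)&(L[...,2]<160)]
    print(n,len(q))
    q=q[(q[:,2]>72)&(q[:,0]<8)]; print(np.median(q,0),len(q))
out=np.zeros((400,800,3),np.uint8)
for i,n in enumerate(("side","top")):
    s=np.load(n+"3.npz"); u,v=proj(s,[605,-31,108])[0].astype(int); print(n,u,v)
    out[:,400*i:400*i+400]=cv2.resize(s["frame"][v-40:v+40,u-40:u+40],(400,400),interpolation=cv2.INTER_NEAREST)
cv2.imwrite("pics/e.png",out)
```

```text
6.9 [585.35748179 -30.03444194 265.45347459] [-3.1412491   0.02729945  0.00500618] [-0.48840268 -0.210606   -1.38037695]
side 119
[  1.58535978   0.48937239 119.09848755] 52
top 13
[ -3.8242404    1.43306501 112.89697334] 3
side 336 222
top 330 189
```

View pics/e.png

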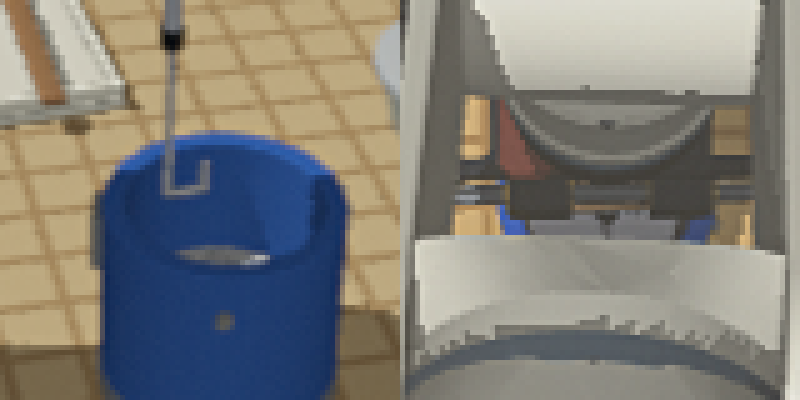

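Call:
{"api": "servo_tool", "payload": {
  "deltas": [
    [[0,0,15],[0,0,0]],
    [[0,0,32],[0,0,0]],
    [[0,0,46],[0,0,0]],
    [[0,0,54],[0,0,0]],
    [[0,0,56],[0,0,0]]
  ]
}}

```text
t: 7.42
ee_pos: [585.9, -29.9, 210.8]
orientation: [-3.141, 0.027, 0.003]
ft_force: [0.1, -0.2, -0.9]
width: 28.3
grasp_force: 30.0
```

Call:
{"api": "servo_tool", "payload": {
  "deltas": [
    [[0,0,0],[0,0,0]],
    [[0,0,1],[0,0,0]],
    [[0,0,2.5],[0,0,0]],
    [[0,0,4],[0,0,0]],
    [[0,0,5],[0,0,0]]
  ]
}}

```text
t: 7.83
ee_pos: [586.7, -30.0, 207.4]
orientation: [3.141, -0.027, 0.001]
ft_force: [0.2, 0.1, -0.6]
width: 28.4
grasp_force: 30.0
```

Call:
{"api": "servo_tool", "payload": {
  "deltas": [
    [[0,0,1],[0,0,0]],
    [[0,0,2],[0,0,0]],
    [[0,0,3],[0,0,0]],
    [[0,0,4],[0,0,0]],
    [[0,0,4],[0,0,0]]
  ]
}}

```text
t: 8.25
ee_pos: [586.3, -30.0, 202.7]
orientation: [-3.141, 0.027, 0.001]
ft_force: [-0.2, -0.1, -0.5]
width: 28.6
grasp_force: 30.0
```

Call:
{"api": "servo_tool", "payload": {
  "deltas": [
    [[0,0,0.7],[0,0,0]],
    [[0,0,1.4],[0,0,0]],
    [[0,0,2],[0,0,0]],
    [[0,0,2],[0,0,0]]
  ]
}}

```text
t: 8.58
ee_pos: [586.4, -30.0, 200.9]
orientation: [-3.141, 0.027, 0.0]
ft_force: [0.1, 0.7, -1.8]
width: 28.3
grasp_force: 30.0
```

Call:
{"api": "servo_tool", "payload": {
  "deltas": [
    [[0,0,0.5],[0,0,0]],
    [[0,0,1],[0,0,0]],
    [[0,0,1],[0,0,0]]
  ]
}}

```text
t: 8.83
ee_pos: [586.4, -30.0, 199.9]
orientation: [-3.141, 0.027, 0.0]
ft_force: [0.5, -0.6, -1.2]
width: 28.2
grasp_force: 30.0
```

Call:
{"api": "servo_tool", "payload": {
  "deltas": [
    [[0,0,0.5],[0,0,0]],
    [[0,0,1],[0,0,0]],
    [[0,0,1],[0,0,0]]
  ]
}}

```text
t: 9.08
ee_pos: [586.4, -30.0, 198.9]
orientation: [-3.141, 0.027, 0.0]
ft_force: [0.3, 0.3, -1.2]
width: 28.1
grasp_force: 30.0
```

Call:
{"api": "servo_tool", "payload": {
  "deltas": [
    [[0,0,0.5],[0,0,0]],
    [[0,0,1],[0,0,0]],
    [[0,0,1],[0,0,0]]
  ]
}}

```text
t: 9.33
ee_pos: [586.4, -30.0, 197.9]
orientation: [-3.141, 0.027, 0.0]
ft_force: [0.2, 0.4, -1.0]
width: 28.5
grasp_force: 30.0
```

Call:
{"api": "servo_tool", "payload": {
  "deltas": [
    [[0,0,0.5],[0,0,0]],
    [[0,0,1],[0,0,0]],
    [[0,0,1],[0,0,0]]
  ]
}}

```text
t: 9.58
ee_pos: [586.6, -30.0, 197.2]
orientation: [3.141, -0.027, 0.001]
ft_force: [-1.2, -0.7, 1.0]
width: 28.7
grasp_force: 30.0
```

Call:
{"api": "servo_tool", "payload": {
  "deltas": [
    [[0,0,0.5],[0,0,0]],
    [[0,0,0.8],[0,0,0]],
    [[0,0,0.8],[0,0,0]]
  ]
}}

```text
t: 9.83
ee_pos: [586.6, -30.0, 196.5]
orientation: [3.141, -0.027, 0.001]
ft_force: [-0.9, -0.6, 2.8]
width: 28.2
grasp_force: 30.0
```

Call:
{"api": "servo_tool", "payload": {
  "deltas": [
    [[0,0,-1.3],[0,0,0]],
    [[0,0,-2.6],[0,0,0]],
    [[0,0,-2.6],[0,0,0]],
    [[0,0,-2.6],[0,0,0]]
  ]
}}

```text
t: 10.17
ee_pos: [586.3, -30.0, 198.5]
orientation: [-3.141, 0.027, 0.001]
ft_force: [0.6, 0.2, -0.9]
width: 28.2
grasp_force: 30.0
```

Call:
{"api": "servo_tool", "payload": {
  "deltas": [
    [[2,0,0],[0,0,0]],
    [[4,0,0],[0,0,0]],
    [[6,0,0],[0,0,0]],
    [[8,0,0],[0,0,0]],
    [[9,0,0],[0,0,0]]
  ]
}}

```text
t: 10.58
ee_pos: [595.8, -30.2, 198.7]
orientation: [-3.141, 0.027, -0.0]
ft_force: [0.5, -0.2, -0.9]
width: 28.6
grasp_force: 30.0
```

Run:
```python
from h import *
p,r=load(); save([586.4,-30.0,198.8],r)
sent([9,0,0]); print(load()[0])
```

```text
[595.39866883 -30.15478784 198.8       ]
```

Call:
{"api": "servo_tool", "payload": {
  "deltas": [
    [[2,0,0],[0,0,0]],
    [[4,0,0],[0,0,0]],
    [[6,0,0],[0,0,0]],
    [[8,0,0],[0,0,0]],
    [[10,0,0],[0,0,0]]
  ]
}}

```text
t: 11.0
ee_pos: [605.7, -30.3, 198.8]
orientation: [3.141, -0.027, -0.0]
ft_force: [0.7, 0.9, -1.8]
width: 27.9
grasp_force: 30.0
```

Call:
{"api": "servo_tool", "payload": {
  "deltas": [
    [[0,0,0],[0,0,0]],
    [[0,0,-3],[0,0,0]],
    [[0,0,-6],[0,0,0]],
    [[0,0,-9],[0,0,0]],
    [[0,0,-11],[0,0,0]]
  ]
}}

```text
t: 11.42
ee_pos: [605.6, -30.3, 210.4]
orientation: [3.141, -0.027, 0.001]
ft_force: [0.4, -0.3, -1.4]
width: 28.6
grasp_force: 30.0
```

Call:
{"api": "servo_tool", "payload": {
  "deltas": [
    [[0,0,-1.5],[0,0,0]],
    [[0,0,-3],[0,0,0]],
    [[0,0,-4.5],[0,0,0]],
    [[0,0,-6],[0,0,0]],
    [[0,0,-6],[0,0,0]]
  ]
}}

```text
t: 11.83
ee_pos: [605.4, -30.3, 215.9]
orientation: [-3.141, 0.027, 0.0]
ft_force: [0.2, -0.4, -3.8]
width: 28.3
grasp_force: 30.0
```

Call:
{"api": "servo_tool", "payload": {
  "deltas": [
    [[0,0,-2],[0,0,0]],
    [[0,0,-4],[0,0,0]],
    [[0,0,-7],[0,0,0]],
    [[0,0,-10],[0,0,0]],
    [[0,0,-12],[0,0,0]]
  ]
}}

```text
t: 12.25
ee_pos: [605.6, -30.3, 228.2]
orientation: [-3.141, 0.027, -0.001]
ft_force: [-0.4, -0.5, -4.2]
width: 28.3
grasp_force: 30.0
```

Run:
```python
from h import *
from workcell import ctrl,get_image
o=ctrl.get_obs(); print(o["t"],o["ee_pos"],o["ft_force"],o["moment"])
p=get_image("side"); np.savez("side4.npz",depth=p["depth"],K=p["K"],pose=p["pose"],frame=p["frame"])
s=np.load("side4.npz"); u,v=proj(s,[612,-31,108])[0].astype(int); print(u,v)
cv2.imwrite("pics/f.png",cv2.resize(s["frame"][v-30:v+30,u-40:u+40],(640,480),interpolation=cv2.INTER_NEAREST))
```

```text
12.25 [605.57841535 -30.3298444  228.22469011] [-0.37105281 -0.48319907 -4.19551263] [ 0.05961463  0.026462   -0.01966828]
339 221
```

View pics/f.png

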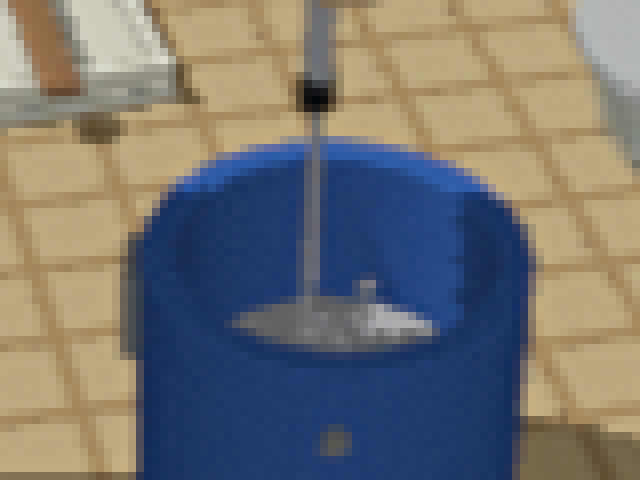

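Call:
{"api": "servo_tool", "payload": {
  "deltas": [
    [[0,0,-4],[0,0,0]],
    [[0,0,-10],[0,0,0]],
    [[0,0,-17],[0,0,0]],
    [[0,0,-24],[0,0,0]],
    [[0,0,-31],[0,0,0]]
  ]
}}

```text
t: 12.72
ee_pos: [605.6, -30.4, 259.8]
orientation: [3.141, -0.027, 0.001]
ft_force: [0.6, 0.3, -3.9]
width: 28.1
grasp_force: 30.0
```

Call:
{"api": "servo_tool", "payload": {
  "deltas": [
    [[0,0,-7],[0,0,0]],
    [[0,0,-14],[0,0,0]],
    [[0,0,-21],[0,0,0]],
    [[0,0,-28],[0,0,0]],
    [[0,0,-35],[0,0,0]]
  ]
}}

```text
t: 13.13
ee_pos: [605.4, -30.3, 294.5]
orientation: [3.141, -0.027, 0.0]
ft_force: [0.2, 0.5, -3.0]
width: 28.3
grasp_force: 30.0
```

Call:
{"api": "servo_tool", "payload": {
  "deltas": [
    [[0,0,-8],[0,0,0]],
    [[0,0,-17],[0,0,0]],
    [[0,0,-26],[0,0,0]],
    [[0,0,-34],[0,0,0]],
    [[0,0,-38.2],[0,0,0]]
  ]
}}

```text
t: 13.55
ee_pos: [606.0, -30.4, 333.6]
orientation: [3.141, -0.027, 0.003]
ft_force: [0.7, -0.9, -3.3]
width: 28.1
grasp_force: 30.0
```

Call:
{"api": "servo_tool", "payload": {
  "deltas": [
    [[0,0,0],[0,0,0]],
    [[0,0,0],[0,0,0]],
    [[0,0,0],[0,0,0]]
  ]
}}

```text
t: 13.8
ee_pos: [605.1, -30.3, 331.5]
orientation: [-3.141, 0.027, 0.001]
ft_force: [-0.7, -0.6, -3.6]
width: 28.5
grasp_force: 30.0
```

Run:
```python
from h import *
p,r=load(); save([605.4,-30.3,332.0],r)
from workcell import ctrl,get_image
o=ctrl.get_obs(); print(o["t"],o["ee_pos"],o["ft_force"],o["moment"])
T=o["ee_pos"]
for n in("side","top"):
    p=get_image(n); np.savez(n+"5.npz",depth=p["depth"],K=p["K"],pose=p["pose"],frame=p["frame"])
P,ok,s=cloud("side","5")
q=P[ok&(abs(P[...,0]-614)<55)&(abs(P[...,1]+31)<55)&(P[...,2]>118)&(P[...,2]<167)]
q=q[:]; 
lid=q[(q[:,2]>150)]; 
A=np.c_[lid[:,:2]-[614,-31],np.ones(len(lid))]; c=np.linalg.lstsq(A,lid[:,2],rcond=None)[0]; res=lid[:,2]-A@c; k=abs(res)<4; c=np.linalg.lstsq(A[k],lid[k,2],rcond=None)[0]
print("lid plane",c,k.sum(),"rect",cv2.minAreaRect(lid[k,:2].astype(np.float32)),q.min(0),q.max(0))
u,v=proj(s,[612,-31,150])[0].astype(int)
cv2.imwrite("pics/g.png",cv2.resize(s["frame"][v-40:v+40,u-50:u+50],(750,600),interpolation=cv2.INTER_NEAREST))
```

```text
13.8 [605.1302824  -30.31476761 331.49929801] [-0.67135942 -0.57913394 -3.57086605] [ 0.000991    0.07435821 -0.0164898 ]
lid plane [ 2.03639746e-03 -3.77851328e-02  1.61054867e+02] 556 rect ((615.353271484375, -30.009902954101562), (84.04005432128906, 83.48006439208984), 62.21138000488281) [572.1752874  -73.0090995  130.51641189] [657.5455498   11.84565963 166.34714592]
```

View pics/g.png

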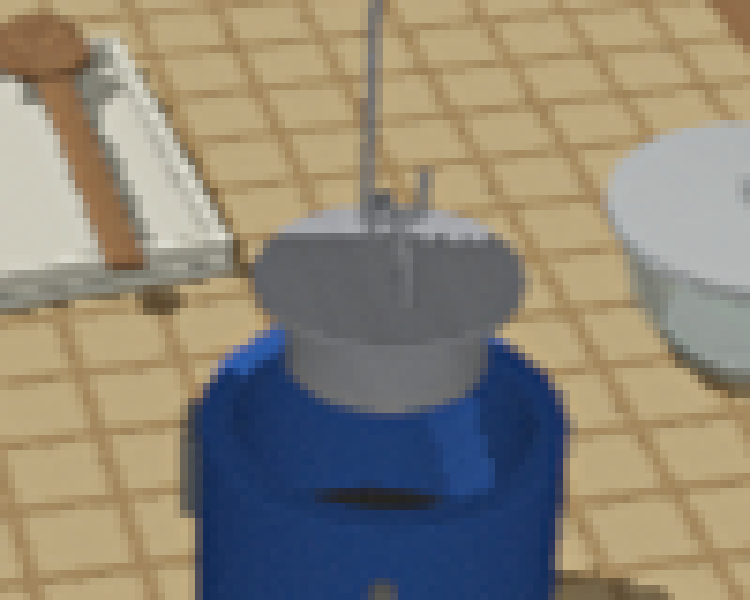

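Run:
```python
from h import *
p,r=load(); d=r.inv().apply(np.array([446,293.5,332])-p); print(d)
v=np.array([3,6,9,12,15]+[17]*5+[18]*5+[17]*5+[15,12,9,6,4.]); f=(v/v.sum()).reshape(5,5)
for c in f: print(np.round(np.cumsum(c)[:,None]*d,1).tolist()); sent(np.round(c.sum()*d,1))
print(load()[0])
from workcell import ctrl; print(ctrl.get_obs()["qpos"])
```

```text
[-1.64945346e+02 -3.21010643e+02 -1.99900105e-13]
[[-1.4, -2.7, -0.0], [-4.2, -8.2, -0.0], [-8.5, -16.5, -0.0], [-14.1, -27.4, -0.0], [-21.1, -41.2, -0.0]]
[[-8.0, -15.5, -0.0], [-16.0, -31.1, -0.0], [-24.0, -46.6, -0.0], [-32.0, -62.2, -0.0], [-39.9, -77.7, -0.0]]
[[-8.5, -16.5, -0.0], [-16.9, -32.9, -0.0], [-25.4, -49.4, -0.0], [-33.8, -65.8, -0.0], [-42.3, -82.3, -0.0]]
[[-8.0, -15.5, -0.0], [-16.0, -31.1, -0.0], [-24.0, -46.6, -0.0], [-32.0, -62.2, -0.0], [-39.9, -77.7, -0.0]]
[[-7.0, -13.7, -0.0], [-12.7, -24.7, -0.0], [-16.9, -32.9, -0.0], [-19.7, -38.4, -0.0], [-21.6, -42.1, -0.0]]
[446.14514146 293.48685895 332.        ]
[-6.96748908e-02  2.92767676e-01  1.56274102e+00 -2.64051083e-05
  1.28727284e+00  1.51829296e+00]
```

Call:
{"api": "servo_tool", "payload": {
  "deltas": [
    [[-1.4,-2.7,0],[0,0,0]],
    [[-4.2,-8.2,0],[0,0,0]],
    [[-8.5,-16.5,0],[0,0,0]],
    [[-14.1,-27.4,0],[0,0,0]],
    [[-21.1,-41.2,0],[0,0,0]]
  ]
}}

```text
t: 14.32
ee_pos: [584.5, 12.2, 331.9]
orientation: [-3.141, 0.028, 0.0]
ft_force: [0.5, -0.3, -2.7]
width: 28.6
grasp_force: 30.0
```

Call:
{"api": "servo_tool", "payload": {
  "deltas": [
    [[-8,-15.5,0],[0,0,0]],
    [[-16,-31.1,0],[0,0,0]],
    [[-24,-46.6,0],[0,0,0]],
    [[-32,-62.2,0],[0,0,0]],
    [[-39.9,-77.7,0],[0,0,0]]
  ]
}}

```text
t: 14.73
ee_pos: [545.2, 91.5, 332.1]
orientation: [-3.141, 0.026, -0.0]
ft_force: [-0.0, 0.5, -2.5]
width: 28.1
grasp_force: 30.0
```

Call:
{"api": "servo_tool", "payload": {
  "deltas": [
    [[-8.5,-16.5,0],[0,0,0]],
    [[-16.9,-32.9,0],[0,0,0]],
    [[-25.4,-49.4,0],[0,0,0]],
    [[-33.8,-65.8,0],[0,0,0]],
    [[-42.3,-82.3,0],[0,0,0]]
  ]
}}

```text
t: 15.15
ee_pos: [504.1, 174.4, 332.2]
orientation: [-3.141, 0.026, -0.0]
ft_force: [0.3, -0.5, -3.1]
width: 28.6
grasp_force: 30.0
```

Call:
{"api": "servo_tool", "payload": {
  "deltas": [
    [[-8,-15.5,0],[0,0,0]],
    [[-16,-31.1,0],[0,0,0]],
    [[-24,-46.6,0],[0,0,0]],
    [[-32,-62.2,0],[0,0,0]],
    [[-39.9,-77.7,0],[0,0,0]]
  ]
}}

```text
t: 15.57
ee_pos: [465.4, 252.6, 332.2]
orientation: [-3.141, 0.026, -0.0]
ft_force: [-0.4, 0.8, -2.9]
width: 28.6
grasp_force: 30.0
```

Call:
{"api": "servo_tool", "payload": {
  "deltas": [
    [[-7,-13.7,0],[0,0,0]],
    [[-12.7,-24.7,0],[0,0,0]],
    [[-16.9,-32.9,0],[0,0,0]],
    [[-19.7,-38.4,0],[0,0,0]],
    [[-21.6,-42.1,0],[0,0,0]]
  ]
}}

```text
t: 15.98
ee_pos: [445.6, 294.1, 332.0]
orientation: [3.141, -0.026, 0.0]
ft_force: [0.4, -0.1, -3.7]
width: 28.3
grasp_force: 30.0
```

Call:
{"api": "servo_tool", "payload": {
  "deltas": [
    [[0,0,0],[0,0,0]],
    [[0,0,0],[0,0,0]],
    [[0,0,0],[0,0,0]],
    [[0,0,0],[0,0,0]],
    [[0,0,0],[0,0,0]]
  ]
}}

```text
t: 16.4
ee_pos: [446.5, 293.0, 332.0]
orientation: [3.141, -0.028, 0.0]
ft_force: [-0.3, 0.3, -3.0]
width: 28.6
grasp_force: 30.0
```

```bash
cat > look.py <<'E'
from h import *
import sys
from workcell import ctrl,get_image
tag=sys.argv[1]
o=ctrl.get_obs(); print(o["t"],o["ee_pos"].round(1),o["ft_force"].round(1),o["qpos"].round(2))
T=o["ee_pos"]; zl=T[2]-151.3-18+0   # lid top height when hanging
for n in("side","top"):
    p=get_image(n); np.savez(n+tag+".npz",depth=p["depth"],K=p["K"],pose=p["pose"],frame=p["frame"])
    P,ok,s=cloud(n,tag); c=T+[9,0,0]
    q=P[ok&(np.hypot(P[...,0]-c[0],P[...,1]-c[1])<48)&(abs(P[...,2]-zl)<6)]
    if len(q)<10: print(n,"none"); continue
    A=np.c_[q[:,:2]-c[:2],np.ones(len(q))]; k=np.full(len(q),True)
    for _ in range(3): w=np.linalg.lstsq(A[k],q[k,2],rcond=None)[0]; k=abs(q[:,2]-A@w)<3
    print(n,"lid plane",w.round(3),k.sum(),cv2.minAreaRect(q[k,:2].astype(np.float32)))
E
python3 look.py 6
```

```text
16.4 [446.5 293.  332. ] [-0.3  0.3 -3. ] [ 0.56  0.17  1.71 -0.    1.25  2.15]
side lid plane [ 6.00000e-03 -4.40000e-02  1.61731e+02] 281 ((457.1422119140625, 290.7326965332031), (81.82491302490234, 82.08497619628906), 35.71794128417969)
top lid plane [-1.00000e-03 -4.10000e-02  1.63768e+02] 479 ((453.4158935546875, 274.0848388671875), (49.4692497253418, 81.9760971069336), 88.5050048828125)
```

Call:
{"api": "servo_tool", "payload": {
  "deltas": [
    [[0,0,3],[0,0,0]],
    [[0,0,9],[0,0,0]],
    [[0,0,17],[0,0,0]],
    [[0,0,25],[0,0,0]],
    [[0,0,34],[0,0,0]]
  ]
}}

```text
t: 16.92
ee_pos: [446.0, 293.3, 296.9]
orientation: [3.141, -0.027, -0.001]
ft_force: [-0.7, -0.0, -2.7]
width: 28.7
grasp_force: 30.0
```

Call:
{"api": "servo_tool", "payload": {
  "deltas": [
    [[0,0,9],[0,0,0]],
    [[0,0,18],[0,0,0]],
    [[0,0,27],[0,0,0]],
    [[0,0,36],[0,0,0]],
    [[0,0,44],[0,0,0]]
  ]
}}

```text
t: 17.33
ee_pos: [446.0, 293.4, 252.8]
orientation: [3.141, -0.027, -0.001]
ft_force: [-0.4, -0.0, -3.2]
width: 28.2
grasp_force: 30.0
```

Call:
{"api": "servo_tool", "payload": {
  "deltas": [
    [[0,0,8],[0,0,0]],
    [[0,0,15],[0,0,0]],
    [[0,0,21],[0,0,0]],
    [[0,0,26],[0,0,0]],
    [[0,0,30],[0,0,0]]
  ]
}}

```text
t: 17.75
ee_pos: [446.2, 293.4, 223.4]
orientation: [3.141, -0.027, -0.0]
ft_force: [-0.5, 0.1, -3.0]
width: 28.1
grasp_force: 30.0
```

Call:
{"api": "servo_tool", "payload": {
  "deltas": [
    [[0,0,2],[0,0,0]],
    [[0,0,4],[0,0,0]],
    [[0,0,5],[0,0,0]],
    [[0,0,6],[0,0,0]],
    [[0,0,6],[0,0,0]]
  ]
}}

```text
t: 18.17
ee_pos: [446.2, 293.5, 218.0]
orientation: [-3.141, 0.027, -0.0]
ft_force: [-0.8, -0.5, -3.0]
width: 28.1
grasp_force: 30.0
```

Call:
{"api": "servo_tool", "payload": {
  "deltas": [
    [[0,0,0],[0,0,0]],
    [[0,0,0],[0,0,0]],
    [[0,0,0],[0,0,0]],
    [[0,0,0],[0,0,0]]
  ]
}}

```text
t: 18.5
ee_pos: [446.3, 293.5, 218.1]
orientation: [-3.141, 0.027, -0.0]
ft_force: [0.4, 0.2, -3.0]
width: 28.7
grasp_force: 30.0
```

```bash
python3 -c "
from h import *
sent([0,0,114]); print(load()[0])"; python3 look.py 7
```

```text
[446.14514146 293.48685895 218.        ]
18.5 [446.3 293.5 218.1] [ 0.4  0.2 -3. ] [0.56 0.3  1.83 0.   1.01 2.15]
side lid plane [-2.0000e-03 -3.8000e-02  4.7806e+01] 291 ((456.82843017578125, 292.10797119140625), (84.87928771972656, 82.20681762695312), 82.91206359863281)
top lid plane [ 2.0000e-03 -6.4000e-02  4.9127e+01] 259 ((453.41650390625, 269.1342468261719), (34.96319580078125, 83.57070922851562), 89.75962829589844)
```

Call:
{"api": "servo_tool", "payload": {
  "deltas": [
    [[0,0,1.5],[0,0,0]],
    [[0,0,3],[0,0,0]],
    [[0,0,4.5],[0,0,0]],
    [[0,0,6],[0,0,0]],
    [[0,0,7],[0,0,0]]
  ]
}}

```text
t: 19.02
ee_pos: [446.1, 293.4, 210.7]
orientation: [3.141, -0.027, -0.001]
ft_force: [0.0, 0.1, -3.5]
width: 28.0
grasp_force: 30.0
```

Call:
{"api": "servo_tool", "payload": {
  "deltas": [
    [[0,0,0.5],[0,0,0]],
    [[0,0,1],[0,0,0]],
    [[0,0,1.5],[0,0,0]],
    [[0,0,2],[0,0,0]],
    [[0,0,2.5],[0,0,0]]
  ]
}}

```text
t: 19.43
ee_pos: [446.3, 293.4, 208.6]
orientation: [3.141, -0.027, 0.0]
ft_force: [-0.6, -0.3, -3.0]
width: 28.6
grasp_force: 30.0
```

Call:
{"api": "servo_tool", "payload": {
  "deltas": [
    [[0,0,0.5],[0,0,0]],
    [[0,0,1],[0,0,0]],
    [[0,0,1.5],[0,0,0]],
    [[0,0,2],[0,0,0]],
    [[0,0,2.5],[0,0,0]]
  ]
}}

```text
t: 19.85
ee_pos: [446.4, 293.6, 206.1]
orientation: [-3.141, 0.027, -0.001]
ft_force: [-0.8, 0.2, -0.9]
width: 28.2
grasp_force: 30.0
```

Call:
{"api": "servo_tool", "payload": {
  "deltas": [
    [[0,0,1],[0,0,0]],
    [[0,0,2],[0,0,0]],
    [[0,0,3],[0,0,0]],
    [[0,0,4],[0,0,0]],
    [[0,0,4],[0,0,0]]
  ]
}}

```text
t: 20.27
ee_pos: [446.0, 293.4, 201.7]
orientation: [3.141, -0.027, -0.001]
ft_force: [0.5, 0.3, -1.3]
width: 28.5
grasp_force: 30.0
```

Call:
{"api": "servo_tool", "payload": {
  "deltas": [
    [[0,0,2],[0,0,0]],
    [[0,0,4.5],[0,0,0]],
    [[0,0,7],[0,0,0]],
    [[0,0,9],[0,0,0]],
    [[0,0,9],[0,0,0]]
  ]
}}

```text
t: 20.68
ee_pos: [445.9, 293.3, 192.4]
orientation: [3.141, -0.027, -0.001]
ft_force: [0.1, -0.5, -1.2]
width: 28.0
grasp_force: 30.0
```

Call:
{"api": "servo_tool", "payload": {
  "deltas": [
    [[0,0,0.7],[0,0,0]],
    [[0,0,1.3],[0,0,0]],
    [[0,0,1.8],[0,0,0]],
    [[0,0,1.8],[0,0,0]],
    [[0,0,1.8],[0,0,0]]
  ]
}}

```text
t: 21.1
ee_pos: [446.2, 293.5, 191.2]
orientation: [-3.141, 0.027, -0.0]
ft_force: [0.3, -0.5, -1.1]
width: 28.4
grasp_force: 30.0
```

Run:
```python
from h import *
p,r=load(); save([p[0],p[1],191.2],r)
from workcell import ctrl,get_image
o=ctrl.get_obs(); print(o["ee_pos"],o["ft_force"])
for n,b in(("side",(1.4,-.6)),("top",(-2.6,.2))):
    p=get_image(n); np.savez(n+"8.npz",depth=p["depth"],K=p["K"],pose=p["pose"],frame=p["frame"])
    P,ok,s=cloud(n,"8"); q=P[ok&(np.hypot(P[...,0]-455,P[...,1]-293)<48)&(abs(P[...,2]-38)<5)]
    A=np.c_[q[:,:2]-[455,293],np.ones(len(q))]; w=np.linalg.lstsq(A,q[:,2],rcond=None)[0]
    print(n,"lid",w,len(q),np.array(cv2.minAreaRect(q[:,:2].astype(np.float32))[0])-b)
s=np.load("side8.npz"); u,v=proj(s,[455,293,40])[0].astype(int)
cv2.imwrite("pics/i.png",cv2.resize(s["frame"][v-40:v+28,u-50:u+70],(800,453),interpolation=cv2.INTER_NEAREST))
```

```text
[446.21033093 293.45612318 191.22028923] [ 0.27879138 -0.45414087 -1.09593948]
side lid [7.48946794e-04 9.11197936e-03 3.76505029e+01] 308 [454.85003052 292.71386108]
top lid [-1.30861588e-02  1.49284352e-02  3.98200420e+01] 224 [460.78676758 287.52491455]
```

View pics/i.png

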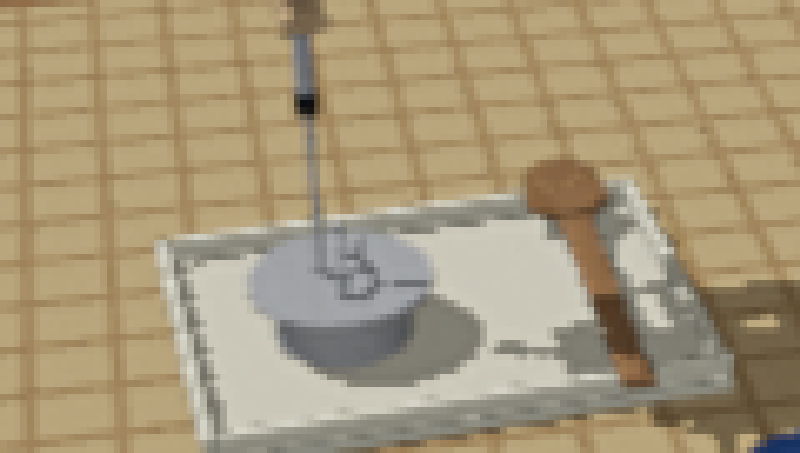

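Call:
{"api": "servo_tool", "payload": {
  "deltas": [
    [[-1,0,0],[0,0,0]],
    [[-3,0,0],[0,0,0]],
    [[-5,0,0],[0,0,0]],
    [[-7,0,0],[0,0,0]],
    [[-9,0,0],[0,0,0]]
  ]
}}

```text
t: 21.62
ee_pos: [436.9, 293.6, 191.2]
orientation: [3.141, -0.027, -0.0]
ft_force: [-0.4, 0.1, -1.6]
width: 28.2
grasp_force: 30.0
```

Call:
{"api": "servo_tool", "payload": {
  "deltas": [
    [[-2,0,0],[0,0,0]],
    [[-5,0,0],[0,0,0]],
    [[-8,0,0],[0,0,0]],
    [[-12,0,0],[0,0,0]],
    [[-14,0,0],[0,0,0]]
  ]
}}

```text
t: 22.03
ee_pos: [422.6, 293.8, 191.2]
orientation: [3.141, -0.027, -0.0]
ft_force: [-0.4, -0.3, -1.7]
width: 28.7
grasp_force: 30.0
```

Call:
{"api": "servo_tool", "payload": {
  "deltas": [
    [[0,0,0],[0,0,0]],
    [[0,0,-2],[0,0,0]],
    [[0,0,-5],[0,0,0]],
    [[0,0,-10],[0,0,0]]
  ]
}}

```text
t: 22.37
ee_pos: [423.2, 293.8, 201.3]
orientation: [3.141, -0.027, -0.001]
ft_force: [0.3, 0.0, -1.4]
width: 28.0
grasp_force: 30.0
```

Run:
```python
from h import *
sent([-23,0,-10]); print(load()[0])
from workcell import ctrl,get_image
o=ctrl.get_obs(); print(o["ee_pos"],o["ft_force"])
p=get_image("side"); np.savez("side9.npz",depth=p["depth"],K=p["K"],pose=p["pose"],frame=p["frame"])
P,ok,s=cloud("side","9"); q=P[ok&(np.hypot(P[...,0]-455,P[...,1]-293)<48)&(abs(P[...,2]-38)<5)]
A=np.c_[q[:,:2]-[455,293],np.ones(len(q))]; w=np.linalg.lstsq(A,q[:,2],rcond=None)[0]
print("lid",w,len(q),np.array(cv2.minAreaRect(q[:,:2].astype(np.float32))[0])-(1.4,-.6))
# back path
want(*(load()[0][:2]),330)
d=[(500,140,335,-4),(531,-20,335,-7),(535,-180,335,-9),(531.3,-304.7,335,-10.7)]
for a in d: want(*a)
want(531.3,-304.7,179)
```

```text
[423.14854334 293.88242788 201.2       ]
[423.16704726 293.76171394 201.26485512] [ 0.30403006  0.01315507 -1.40743214]
lid [3.24041908e-03 2.29012379e-03 3.76802774e+01] 313 [454.48702393 292.33464966]
delta [0.0, 0.0, -128.8] turn [0, 0, 0] -> [423.1 293.9 330. ] yaw -1.0
delta [79.5, 152.5, -5.0] turn [0, 0, 0.053] -> [500. 140. 335.] yaw -4.0
delta [42.1, 157.5, 0.0] turn [0, 0, 0.052] -> [531. -20. 335.] yaw -7.0
delta [23.5, 158.3, 0.0] turn [0, 0, 0.035] -> [ 535. -180.  335.] yaw -9.0
delta [15.9, 123.7, 0.0] turn [0, 0, 0.03] -> [ 531.3 -304.7  335. ] yaw -10.7
delta [-0.0, 0.0, 156.0] turn [0, 0, 0] -> [ 531.3 -304.7  179. ] yaw -10.7
```

Call:
{"api": "servo_tool", "payload": {
  "deltas": [
    [[0,0,-15],[0,0,0]],
    [[0,0,-45],[0,0,0]],
    [[0,0,-75],[0,0,0]],
    [[0,0,-105],[0,0,0]],
    [[0,0,-128.8],[0,0,0]]
  ]
}}

```text
t: 22.83
ee_pos: [423.7, 294.1, 332.7]
orientation: [-3.14, 0.027, -0.003]
ft_force: [0.9, 0.3, -0.8]
width: 28.4
grasp_force: 30.0
```

Call:
{"api": "servo_tool", "payload": {
  "deltas": [
    [[13,25,-1],[0,0,0.01]],
    [[29,56,-2],[0,0,0.02]],
    [[46,88,-3],[0,0,0.03]],
    [[63,120,-4],[0,0,0.04]],
    [[79.5,152.5,-5],[0,0,0.053]]
  ]
}}

```text
t: 23.25
ee_pos: [500.7, 138.6, 335.6]
orientation: [-3.139, 0.11, -0.002]
ft_force: [0.4, 0.7, -0.9]
width: 28.4
grasp_force: 30.0
```

Call:
{"api": "servo_tool", "payload": {
  "deltas": [
    [[8,32,0],[0,0,0.01]],
    [[17,63,0],[0,0,0.02]],
    [[25,95,0],[0,0,0.03]],
    [[34,126,0],[0,0,0.04]],
    [[42.1,157.5,0],[0,0,0.052]]
  ]
}}

```text
t: 23.67
ee_pos: [531.2, -21.8, 335.4]
orientation: [-3.136, 0.193, -0.001]
ft_force: [1.0, 0.1, -1.6]
width: 27.9
grasp_force: 30.0
```

Call:
{"api": "servo_tool", "payload": {
  "deltas": [
    [[5,32,0],[0,0,0.007]],
    [[9,64,0],[0,0,0.014]],
    [[14,96,0],[0,0,0.021]],
    [[19,128,0],[0,0,0.028]],
    [[23.5,158.3,0],[0,0,0.035]]
  ]
}}

```text
t: 24.08
ee_pos: [534.9, -182.0, 335.4]
orientation: [3.132, -0.248, 0.001]
ft_force: [2.1, 0.7, -1.7]
width: 28.2
grasp_force: 30.0
```

Call:
{"api": "servo_tool", "payload": {
  "deltas": [
    [[4,32,0],[0,0,0.008]],
    [[8,62,0],[0,0,0.015]],
    [[12,90,0],[0,0,0.022]],
    [[15,113,0],[0,0,0.03]],
    [[15.9,123.7,0],[0,0,0.03]]
  ]
}}

```text
t: 24.5
ee_pos: [531.1, -307.5, 335.1]
orientation: [3.127, -0.297, 0.001]
ft_force: [0.4, 0.8, 0.2]
width: 28.2
grasp_force: 30.0
```

Call:
{"api": "servo_tool", "payload": {
  "deltas": [
    [[0,0,0],[0,0,0]],
    [[0,0,0],[0,0,0]],
    [[0,0,0],[0,0,0]],
    [[0,0,0],[0,0,0]],
    [[0,0,0],[0,0,0]]
  ]
}}

```text
t: 24.92
ee_pos: [531.6, -303.5, 335.2]
orientation: [-3.128, 0.291, -0.0]
ft_force: [0.7, -0.1, -1.8]
width: 28.4
grasp_force: 30.0
```

Call:
{"api": "servo_tool", "payload": {
  "deltas": [
    [[0,0,0],[0,0,0]],
    [[0,0,0],[0,0,0]],
    [[0,0,0],[0,0,0]],
    [[0,0,0],[0,0,0]]
  ]
}}

```text
t: 25.25
ee_pos: [531.4, -304.5, 335.0]
orientation: [-3.128, 0.293, -0.0]
ft_force: [-0.5, -0.6, -1.0]
width: 28.4
grasp_force: 30.0
```

Call:
{"api": "servo_tool", "payload": {
  "deltas": [
    [[0,0,5],[0,0,0]],
    [[0,0,16],[0,0,0]],
    [[0,0,30],[0,0,0]],
    [[0,0,45],[0,0,0]],
    [[0,0,60],[0,0,0]]
  ]
}}

```text
t: 25.67
ee_pos: [531.0, -304.6, 273.3]
orientation: [-3.127, 0.294, 0.001]
ft_force: [-0.3, 0.1, -1.3]
width: 28.3
grasp_force: 30.0
```

Call:
{"api": "servo_tool", "payload": {
  "deltas": [
    [[0,0,15],[0,0,0]],
    [[0,0,30],[0,0,0]],
    [[0,0,45],[0,0,0]],
    [[0,0,60],[0,0,0]],
    [[0,0,70],[0,0,0]]
  ]
}}

```text
t: 26.08
ee_pos: [530.3, -304.2, 202.4]
orientation: [-3.127, 0.294, 0.004]
ft_force: [-0.6, 0.2, -0.9]
width: 28.4
grasp_force: 30.0
```

Call:
{"api": "servo_tool", "payload": {
  "deltas": [
    [[0,0,8],[0,0,0]],
    [[0,0,14],[0,0,0]],
    [[0,0,19],[0,0,0]],
    [[0,0,22],[0,0,0]],
    [[0,0,23],[0,0,0]]
  ]
}}

```text
t: 26.5
ee_pos: [531.4, -304.7, 181.8]
orientation: [3.128, -0.294, 0.0]
ft_force: [0.8, -0.2, -1.0]
width: 28.0
grasp_force: 30.0
```

Call:
{"api": "servo_tool", "payload": {
  "deltas": [
    [[0,0,0],[0,0,0]],
    [[0,0,1],[0,0,0]],
    [[0,0,2],[0,0,0]],
    [[0,0,3],[0,0,0]],
    [[0,0,3],[0,0,0]]
  ]
}}

```text
t: 26.92
ee_pos: [531.4, -304.7, 179.0]
orientation: [3.128, -0.294, 0.0]
ft_force: [0.5, -0.5, -1.0]
width: 28.4
grasp_force: 30.0
```

Down the last bit to the seat.

Call:
{"api": "servo_tool", "payload": {
  "deltas": [
    [[0,0,0.5],[0,0,0]],
    [[0,0,1],[0,0,0]],
    [[0,0,1.4],[0,0,0]],
    [[0,0,1.4],[0,0,0]]
  ]
}}

```text
t: 27.25
ee_pos: [531.3, -304.7, 177.5]
orientation: [-3.128, 0.294, 0.0]
ft_force: [-0.2, 0.1, -1.7]
width: 28.2
grasp_force: 30.0
```

Call:
{"api": "servo_tool", "payload": {
  "deltas": [
    [[0,0,0.2],[0,0,0]],
    [[0,0,0.4],[0,0,0]],
    [[0,0,0.4],[0,0,0]],
    [[0,0,0.4],[0,0,0]]
  ]
}}

```text
t: 27.58
ee_pos: [531.4, -304.7, 177.4]
orientation: [3.128, -0.294, 0.0]
ft_force: [-1.3, 0.1, 0.8]
width: 28.3
grasp_force: 30.0
```

Call:
{"api": "servo_tool", "payload": {
  "deltas": [
    [[0,0,0],[0,0,0]],
    [[0,0,0],[0,0,0]],
    [[0,0,0],[0,0,0]],
    [[0,0,0],[0,0,0]],
    [[0,0,0],[0,0,0]]
  ],
  "grip": -1
}}

```text
t: 28.0
ee_pos: [531.4, -304.7, 177.1]
orientation: [-3.128, 0.294, -0.0]
ft_force: [-0.2, -1.2, -0.4]
width: 58.0
grasp_force: 0.0
```

Call:
{"api": "servo_tool", "payload": {
  "deltas": [
    [[0,0,0],[0,0,0]],
    [[0,0,0],[0,0,0]],
    [[0,0,0],[0,0,0]],
    [[0,0,0],[0,0,0]],
    [[0,0,0],[0,0,0]]
  ]
}}

```text
t: 28.42
ee_pos: [531.4, -304.7, 177.2]
orientation: [-3.128, 0.294, -0.0]
ft_force: [-0.1, -0.1, 0.8]
width: 87.4
grasp_force: 0.0
```

Call:
{"api": "servo_tool", "payload": {
  "deltas": [
    [[0,0,-5],[0,0,0]],
    [[0,0,-20],[0,0,0]],
    [[0,0,-45],[0,0,0]],
    [[0,0,-70],[0,0,0]],
    [[0,0,-90],[0,0,0]]
  ]
}}

```text
t: 28.83
ee_pos: [531.7, -304.9, 269.3]
orientation: [3.127, -0.294, 0.002]
ft_force: [0.6, -0.3, 0.5]
width: 87.9
grasp_force: 0.0
```

Call:
{"api": "servo_tool", "payload": {
  "deltas": [
    [[-20,0,-10],[0,0,0]],
    [[-50,10,-20],[0,0,0]],
    [[-80,20,-20],[0,0,0]],
    [[-100,25,-20],[0,0,0]],
    [[-110,30,-20],[0,0,0]]
  ]
}}

```text
t: 29.25
ee_pos: [415.6, -313.4, 287.8]
orientation: [3.128, -0.295, -0.0]
ft_force: [0.3, -0.4, -1.1]
width: 87.9
grasp_force: 0.0
```

Call:
{"api": "servo_tool", "payload": {
  "deltas": [
    [[0,0,0],[0,0,0]],
    [[0,0,0],[0,0,0]],
    [[0,0,0],[0,0,0]],
    [[0,0,0],[0,0,0]],
    [[0,0,0],[0,0,0]]
  ]
}}

```text
t: 29.67
ee_pos: [418.6, -313.6, 286.9]
orientation: [-3.128, 0.292, 0.0]
ft_force: [0.6, -1.0, 0.3]
width: 88.1
grasp_force: 0.0
```

Run:
```python
from h import *
from workcell import ctrl,get_image
o=ctrl.get_obs(); print(o["t"],o["ee_pos"],o["ft_force"],o["width"])
p=get_image("side"); np.savez("sideA.npz",depth=p["depth"],K=p["K"],pose=p["pose"],frame=p["frame"])
P,ok,s=cloud("side","A")
b=lambda c,R,z0,z1: P[ok&(np.hypot(P[...,0]-c[0],P[...,1]-c[1])<R)&(P[...,2]>z0)&(P[...,2]<z1)]
for nm,q in dict(lid=b((455,293),48,33,43),handle=b((532,-305),40,212,226)).items(): print(nm,len(q),q.mean(0),cv2.minAreaRect(q[:,:2].astype(np.float32)))
cv2.imwrite("pics/z.png",p["frame"])
```

```text
29.6667 [ 418.60799726 -313.61657864  286.9260436 ] [ 0.62055183 -0.96918855  0.3406766 ] 88.06833496933967
lid 0 [nan nan nan] ((0.0, 0.0), (0.0, 0.0), 0.0)
handle 158 [ 532.53554862 -306.94502835  216.72485746] ((533.1685180664062, -304.13299560546875), (30.746057510375977, 17.77904510498047), 81.37519836425781)<stdin>:7: RuntimeWarning: Mean of empty slice.
  ret = um.true_divide(
```

View pics/z.png

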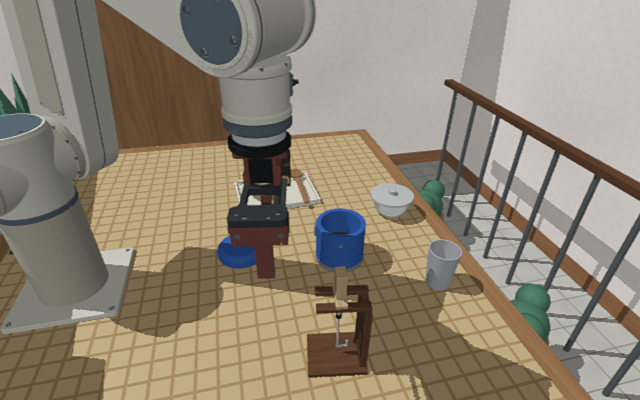

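Run:
```python
from h import *
from workcell import ctrl,get_image,close_job
p=get_image("top"); np.savez("topA.npz",depth=p["depth"],K=p["K"],pose=p["pose"],frame=p["frame"])
P,ok,s=cloud("top","A")
q=P[ok&(np.hypot(P[...,0]-452,P[...,1]-292)<60)&(P[...,2]>33)&(P[...,2]<43)]
print(len(q)); 
if len(q)>50:
    A=np.c_[q[:,:2]-[452,292],np.ones(len(q))]; print(np.linalg.lstsq(A,q[:,2],rcond=None)[0],cv2.minAreaRect(q[:,:2].astype(np.float32)))
    print(close_job())
```

```text
664
[-1.63147323e-03  3.43863414e-03  3.95887479e+01] ((452.5551452636719, 291.6241455078125), (85.82954406738281, 81.49626922607422), 88.64591217041016)
the job is handed in; nothing more can be done
None
```

The cup is standing upright and level in the empty half of the tray and unhooked. The rod hangs back on its stand and the job is handed in, at about 30 s of robot time. The highest contact force reading was about 4 N.

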